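Sort the table odds and ends into caddy, tray and dish

ROBOT

A 7-joint arm with a two-finger parallel gripper is mounted at the origin on a cart in front of the work surface, level with it; the furniture and walls round the work are solid. World frame = base frame: x ahead of the robot, y to its left, z up, the work surface at z = 0. Lengths are in m, angles in rad, forces in N, time in s.
With the tool pointing down it reaches from about 0.4 to 0.9 m from the base axis. Payload 5.5 kg.
Tool frame: the origin (TCP) lies on the centre line of the jaws, within the pads' length; the fingertips stand 19 mm ahead of it and the grasp point (between the pads) is the TCP (env.nose_length is the distance from the TCP to the fingertips, in m); z points along the fingers, y is the line along which they close (so a half turn about z gives the same grasp; the last joint's range is limited). The gripper opens to 85 mm and grips with 20 to 120 N. Pads are 22 mm wide; open, the fingers measure 114 mm over their backs; the gripper's body (76 mm by 85 mm) begins 54 mm behind the grasp point. The pads swing forward as they close: fully open they stand 13 mm farther back than shut.
Start: joints at [-0.853, 0.501, -0.427, 1.55, 0.221, 1.138, -0.21], TCP at [0.285, 0.584, 0.25] pointing down, gripper open.
Joint ranges: [-2.88, 2.88], [-0.31, 2.03], [-1.54, 1.56], [0.2, 2.42], [-1.41, 4.55], [0.19, 2.02], [-2.57, 2.57]. Speed limits (rad/s): [2.57, 2.57, 3.14, 3.14, 3.14, 3.14, 3.14].

INTERFACE

Orientations are given as a unit quaternion [x, y, z, w].
In Python, from rig import env gives the robot as it stands.
- The arm moves only by the shell command python3 -m creep 'ROWS'. ROWS is JSON, a list that holds one entry, the list of rows, each a list of 7 numbers: the turn, a rotation vector about the tool's x, y, z in degrees, then the shift along the tool's x, y, z in cm, then the finger opening in cm, from 0 to 8.54. A call has exactly 5 rows; each row is the pose to reach, as a shift and turn from the pose commanded when the call began, along the tool's axes at that moment; what a row does not reach only later rows make up. A row lasts 1/8 s, in which the tool goes at most 62.5 mm and 10.7 degrees, less where a joint would pass 70% of its speed; a pose out of reach is approached as far as the arm can. A call with a gripper value outside its range is refused whole. The fingers move at their own pace and stop on an object; the grip force is fixed at half the most. Time passes only in rows, so rows that repeat a pose let the fingers close, or fill a call up. It gives the time, the measured TCP pose, the force, the opening and the grip force at its end, in the units of the state.
- env.state(): the state, without advancing time (a new reading comes with each control period).
- env.get_image(name): name is "side" or "top"; returns a dict with "pixels" (384x512x3 uint8, blue, green, red), "depth" (384x512 float32, m along the optical axis (not along the pixel's ray), 0 where there is no reading), "vfov" (degrees; the focal length in pixels is half the picture's height over the tangent of half this angle, whatever the lens; pixels are square), "cx", "cy" (the principal point, pixels), "xyz" and "rotation" of the camera in the world. Camera axes: x right, y down, z forward; pixel columns grow to the right and rows downward; lengths in m; the calibration is good to about 2 mm. A picture is of the moment at which its call begins.
- env.job_done(): hands the job in; it is judged then, once.
Trained networks look in the newest picture that a camera, given by its name, has taken for a name from the list of things; names that differ only in an ending like _2 or _b are one class to them, and where a whole thing is asked for, a point or a joint stands for the part that bears it (a point fixed in the world has none). Each returns a list of dicts, best first, with "confidence" (0 to 1); they miss things now and then, are a little off and sometimes report something else, mostly with a low value. They report only what shows in the picture. A call takes as long as a camera call. They do not tell look-alikes from the thing itself.
- env.boxes_of(query, camera): "bbox" ([left, top, right, bottom] in pixels, round what is visible of it).
- env.outline_of(query, camera): "pixels" (384x512 bool, what is visible of it) and "bbox" ([left, top, right, bottom] in pixels, round what is visible of it).
- env.pinpoint(query, camera): "xy" ([column, row] in pixels: a listed point, or the origin of a listed thing).
The state is a dict: "time": time; "joint_pos": joint angles; "qvel": joint speeds; "joint_torque": joint torques, N m; "ee_pos": TCP position; "orientation": TCP orientation; "force": force on the tool from outside, world axes, zero at the start; "torque": the same for the moment, N m; "opening": finger opening in m; "finger_force": force on a finger pad.
Only numpy, scipy, OpenCV 4.12 (cv2) and the standard library are available. Lean on these libraries where they do the work, as an engineer would, in place of code of your own. Each camera call takes 0.05 s, during which the arm holds its last target. There are 200 camera calls.

TASK

Sort the five loose things on the table to where they belong: stand the salt shaker and the spice jar upright in the wooden caddy, one in each bay (either way round); put the household bits in the blue tray, the dropper bottle standing upright and the clothes peg lying flat beside it, both on its floor; and stand the garlic bulb on its base in the white dish. Leave the teal food tin and the jam jar where they stand.

Things in the scene. Friction and masses are not known exactly. Their poses are not given: they have to be found in the camera images.
- salt_shaker: Salt shaker: clear glass with white salt and a light grey domed cap. Round, 44 mm diameter up to 74 mm height, then narrower (34 mm), 90 mm tall, 0.1 kg. Starts upright, loose. Origin: centre of its underside; z up along its axis.
- spice_jar: Spice jar: clear glass with a black label and a black cap. Round, 41 mm diameter over its whole height of 105 mm, 0.11 kg. Starts upright, loose. Origin: centre of its underside; z up along its axis.
- dropper: Dropper bottle: small, amber brown glass with a pale label, black collar and pointed black rubber bulb. Round, 33 mm diameter up to about 60 mm height, shoulder up to 70 mm, narrow above (24 then 13 mm), 102 mm tall, 0.07 kg. Starts upright, loose, rigid. Origin: centre of its underside; z up along its axis.
- peg: Clothes peg, purple plastic, lying flat: 15 mm wide (its x) by 72 mm long (its y) by 12 mm high (z), a plain bar, rigid (it does not open), 0.02 kg, loose. Origin: centre of its underside.
- garlic: Garlic bulb, pale pinkish white, round, 53 mm diameter (widest about 20 to 25 mm up), 53 mm tall with its pointed tip, 0.05 kg. Starts standing on its base, loose. Origin: centre of its underside; z up through the tip.
- caddy: Wooden caddy, fixed to the table: 86 mm (its x) by 176 mm (its y), walls 30 mm high, with two square bays of 70 by 70 mm, open at the top, centred at y = +45 and y = -45 mm (x = 0) of its frame, and a solid 20 mm wooden bar between them. The floor of each bay is 5 mm above the origin, which is the centre of the underside; z up.
- tray: Shallow blue plastic tray, fixed to the table: 130 mm (its x) by 170 mm (its y) outside, inside 120 by 160 mm, undivided; rim 16 mm high, floor 4 mm above the origin, which is the centre of the underside; z up.
- dish: Shallow round white ceramic dish, fixed to the table: 128 mm across and 22 mm high, wall 4 mm; its flat floor, about 96 mm across, is 5 mm above the origin, which is the centre of the underside; z up.
- tin: Bystander, not to be moved: round food tin with a teal label, 75 mm diameter, 58 mm tall, standing loose at the left edge of the table. Origin: centre of its underside.
- jam_jar: Bystander, not to be moved: jar of red jam with a white lid, 72 mm diameter, 102 mm tall, standing loose at the right edge of the table. Origin: centre of its underside.
There are look-alikes about, which are no part of the job. What is shaped like the garlic but pink is not meant. What is shaped like the dropper but green is not meant.

How it is judged:
At the end, for the whole second after the job is handed in: Salt shaker and spice jar upright (0.12 rad) in the caddy, one per bay (20 mm of its centre in x, y); dropper bottle upright (0.15 rad) and peg level (0.12 rad) on the blue tray's floor, inside the rim; garlic on the dish's floor, 36 mm of its centre, tilt under 0.5 rad; all at rest (0.02 m/s) (((x of salt_shaker in the frame of caddy between -0.02 and 0.02 m and y of salt_shaker in the frame of caddy between 0.025 and 0.065 m and z of salt_shaker in the frame of caddy between 0 and 0.011 m and angle between each of salt_shaker, spice_jar's own z axis and vertical below 0.12 rad and x of spice_jar in the frame of caddy between -0.02 and 0.02 m and y of spice_jar in the frame of caddy between -0.065 and -0.025 m and z of spice_jar in the frame of caddy between 0 and 0.011 m) or (x of salt_shaker in the frame of caddy between -0.02 and 0.02 m and y of salt_shaker in the frame of caddy between -0.065 and -0.025 m and z of salt_shaker in the frame of caddy between 0 and 0.011 m and angle between each of salt_shaker, spice_jar's own z axis and vertical below 0.12 rad and x of spice_jar in the frame of caddy between -0.02 and 0.02 m and y of spice_jar in the frame of caddy between 0.025 and 0.065 m and z of spice_jar in the frame of caddy between 0 and 0.011 m)) and x of dropper in the frame of tray between -0.045 and 0.045 m and y of dropper in the frame of tray between -0.065 and 0.065 m and z of dropper in the frame of tray between 0 and 0.01 m and angle between dropper's own z axis and vertical below 0.15 rad and x of peg in the frame of tray between -0.056 and 0.056 m and y of peg in the frame of tray between -0.076 and 0.076 m and z of peg in the frame of tray between 0 and 0.022 m and angle between peg's own y axis and vertical between 1.45 and 1.69 rad and horizontal distance between garlic and dish below 0.036 m and z of garlic in the frame of dish between 0 and 0.015 m and angle between garlic's own z axis and vertical below 0.5 rad and linear speed of each of salt_shaker, spice_jar, dropper, peg, garlic below 0.02 m/s); the robot touches nothing.
It fails at once if the teal food tin is moved by more than 30 mm (distance of tin from where it was at the start of the episode above 0.03 m).
It fails at once if the jam jar is moved by more than 30 mm (distance of jam_jar from where it was at the start of the episode above 0.03 m).
It also fails if it takes over 128 s, if anything falls off the work surface, if the arm or the gripper's body presses on something with over 40 N, if the wrist force passes 120 N, or if a joint passes its speed limit or range.

## Working session

There is one attempt and no reset: what is moved stays moved. The work goes in short steps, Python scripts to look and compute and a shell command to move; the robot and the scene stay as the last step left them, time stands still between calls to the robot, and variables do not carry over. Pictures are saved under pics/ and viewed, at most 14 in all, crops included, and the job is handed in when it is done.

```bash
ls; mkdir -p pics
python3 - <<'E'
from rig import env
import cv2,numpy as np
s=env.state();print({k:np.round(v,3).tolist() for k,v in s.items()})
for n in("top","side"):
    im=env.get_image(n);cv2.imwrite(f"pics/{n}0.png",im["pixels"])
    print(n,im["vfov"],im["cx"],im["cy"],np.round(im["xyz"],3),np.round(im["rotation"],3).tolist())
E
```

```text
pics
{'time': 0.0, 'joint_pos': [-0.853, 0.502, -0.427, 1.551, 0.221, 1.138, -0.21], 'qvel': [0.001, -0.0, -0.001, -0.001, -0.0, -0.001, -0.002], 'joint_torque': [-0.0, -56.952, -5.817, -28.094, 0.01, 0.012, 0.0], 'ee_pos': [0.285, 0.583, 0.249], 'orientation': [0.225, 0.974, -0.001, -0.0], 'force': [-1.051, -1.881, 0.615], 'torque': [-0.004, 0.022, -0.031], 'finger_force': 0.0, 'opening': 0.086}
top 55.99351729282219 260.6754526066397 196.77548188828897 [ 0.371 -0.043  0.981] [-0.702, 0.707, -0.049, 0.07]
side 48.03845961571875 258.36650921701244 191.2851273411083 [ 0.037 -1.029  0.909] [0.874, -0.19, 0.107, -0.434]
```

View pics/top0.png

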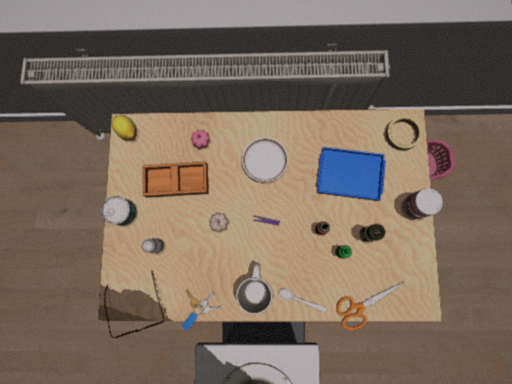

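View pics/side0.png

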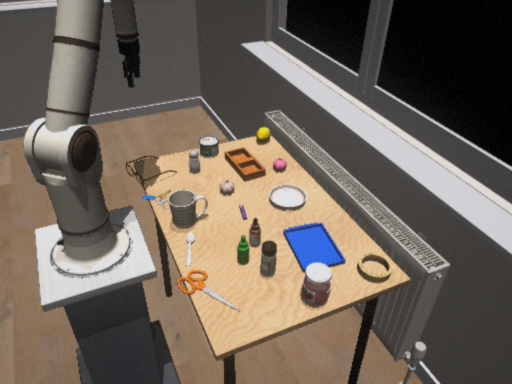

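```bash
cat > h.py <<'E'
from rig import env
import cv2,numpy as np
from scipy.spatial.transform import Rotation as R
def cam(n):
    im=env.get_image(n); f=192/np.tan(np.radians(im["vfov"]/2)); q=np.array(im["rotation"],float)
    Rm=R.from_quat(q).as_matrix() if q.size==4 else q.reshape(3,3)
    return im,f,Rm,np.array(im["xyz"])
def pts(c):
    im,f,Rm,t=c; v,u=np.mgrid[:384,:512]; d=im["depth"]
    P=np.stack([(u-im["cx"])/f*d,(v-im["cy"])/f*d,d],-1)@Rm.T+t; P[d==0]=np.nan
    return P
def ray(c,xy,z):
    im,f,Rm,t=c; r=Rm@np.array([(xy[0]-im["cx"])/f,(xy[1]-im["cy"])/f,1]); return t+r*(z-t[2])/r[2]
def proj(c,p):
    im,f,Rm,t=c; q=Rm.T@(np.array(p)-t); return q[:2]/q[2]*f+[im["cx"],im["cy"]]
E
python3 - <<'E'
from h import *
for n in("top","side"):
    c=cam(n);P=pts(c)
    for o in "salt_shaker spice_jar dropper peg garlic caddy tray dish tin jam_jar".split():
        for d in env.outline_of(o,n)[:3]:
            if d["confidence"]<.25: continue
            m=d["pixels"]; p=P[m];p=p[~np.isnan(p[:,0])]
            if len(p)==0: print(n,o,'nodepth',d["bbox"]);continue
            lo,hi=np.percentile(p,[2,98],axis=0)
            print(n,o,round(d["confidence"],2),np.round(d["bbox"]),"mid",np.round((lo+hi)/2,3)[:2],"size",np.round(hi-lo,3),"z",np.round([lo[2],hi[2]],3), "bgr",np.median(c[0]["pixels"][m],axis=0))
        print(' pin',[(np.round(d["xy"]),round(d["confidence"],2),np.round(ray(c,d["xy"],0.0),3)[:2]) for d in env.pinpoint(o,n)[:3]])
E
```

```text
top salt_shaker 0.62 [140. 241. 164. 252.] mid [0.406 0.262] size [0.035 0.031 0.071] z [0.018 0.089] bgr [ 92.5  96.5 105. ]
top salt_shaker 0.59 [361. 223. 386. 244.] mid [ 0.432 -0.293] size [0.037 0.036 0.099] z [0.008 0.107] bgr [29. 39. 39.]
 pin [(array([154., 250.]), 0.76, array([0.393, 0.278]))]
top spice_jar 0.74 [360. 224. 386. 242.] mid [ 0.433 -0.309] size [0.041 0.069 0.109] z [-0.002  0.107] bgr [31. 40. 42.]
 pin [(array([366., 234.]), 0.92, array([ 0.433, -0.297]))]
top dropper 0.64 [243. 138. 283. 181.] mid [ 0.642 -0.025] size [0.114 0.113 0.022] z [0.001 0.023] bgr [176. 174. 181.]
top dropper 0.52 [337. 250. 350. 255.] mid [ 0.388 -0.221] size [0.025 0.022 0.077] z [0.023 0.1  ] bgr [34. 77. 27.]
top dropper 0.46 [317. 225. 330. 235.] mid [ 0.448 -0.178] size [0.032 0.041 0.102] z [-0.002  0.099] bgr [45.5 53.5 69.5]
 pin [(array([325., 228.]), 0.66, array([ 0.451, -0.186])), (array([342., 254.]), 0.56, array([ 0.382, -0.229]))]
top peg 0.47 [260. 218. 279. 227.] mid [ 0.471 -0.036] size [0.019 0.049 0.014] z [-0.002  0.012] bgr [109.   69.   94.5]
 pin [(array([
[... 3678 characters left out ...]
ish 0.72 [263. 246. 279. 278.] mid [ 0.43  -0.289] size [0.038 0.06  0.107] z [0.    0.108] bgr [60. 73. 81.]
 pin [(array([286., 199.]), 0.79, array([ 0.638, -0.02 ])), (array([269., 278.]), 0.68, array([ 0.428, -0.316]))]
side tin 0.55 [197. 137. 218. 159.] mid [0.497 0.362] size [0.07  0.074 0.058] z [0.001 0.059] bgr [85. 92. 96.]
 pin [(array([206., 153.]), 0.64, array([0.488, 0.366]))]
side jam_jar 0.9 [304. 260. 330. 307.] mid [ 0.501 -0.434] size [0.062 0.06  0.092] z [0.013 0.104] bgr [ 83.5  90.  110. ]
side jam_jar 0.72 [282. 222. 347. 272.] mid [ 0.597 -0.265] size [0.139 0.176 0.017] z [0.001 0.018] bgr [229. 106.  50.]
 pin [(array([316., 296.]), 0.81, array([ 0.512, -0.424]))]
```

The top view shows the tin at (119,210), the shaker at (151,246), the caddy at (175,179), the garlic at (219,222), with its pink look-alike at (200,139). Also there: the dish (265,160), tray (351,174), peg (266,220), dropper (322,228), with its green look-alike at (344,252), the spice jar (372,233) and the jam jar (425,204). The side view agrees. Next I'll refine the poses by fusing both depth clouds.

```bash
cat > fit.py <<'E'
from h import *
from scipy.optimize import least_squares
def clouds():
    r=[]
    for n in("top","side"):
        c=cam(n);P=pts(c).reshape(-1,3);B=c[0]["pixels"].reshape(-1,3).astype(int);k=~np.isnan(P[:,0]);r.append((P[k],B[k]))
    return r
def circ(C,x,y,r,z0,z1,rad=None):
    out=[]
    for P,B in C:
        k=(np.hypot(P[:,0]-x,P[:,1]-y)<r+.012)&(P[:,2]>z0)&(P[:,2]<z1);out.append(P[k])
    return out
def center(C,x,y,r,z0,z1,top):
    a,b=circ(C,x,y,r,z0,z1)
    Q=np.vstack([a,b])[:,:2]
    s=least_squares(lambda c:np.hypot(*(Q-c).T)-r,[x,y],loss='soft_l1',f_scale=.002)
    cap=[ (p[:,:2].max(0)+p[:,:2].min(0))/2 if len(p)>4 else None for p in circ(C,x,y,r,*top)]
    return np.round(s.x,4),len(a),len(b),round(float(np.sqrt(np.mean(s.fun**2))),4),'cap',cap
def rect(C,x,y,r,z0,z1,sel=None):
    res=[]
    for P,B in C:
        k=(np.hypot(P[:,0]-x,P[:,1]-y)<r)&(P[:,2]>z0)&(P[:,2]<z1)
        if sel is not None:k&=sel(B)
        q=P[k][:,:2].astype(np.float32)
        if len(q)>5:
            (cx,cy),(w,h),a=cv2.minAreaRect(q*1000);res.append((round(cx),round(cy),round(w),round(h),round(a,1),len(q)))
    return res
E
python3 - <<'E'
from fit import *
np.set_printoptions(precision=4,suppress=True)
C=clouds()
print('salt',center(C,.405,.262,.022,.01,.07,(.08,.1)))
print('spice',center(C,.433,-.305,.0205,.01,.1,(.095,.12)))
print('drop',center(C,.448,-.18,.0165,.01,.055,(.08,.12)))
print('green',center(C,.386,-.228,.0165,.01,.055,(.08,.12)))
print('garlic',center(C,.468,.098,.0265,.015,.03,(.03,.06)))
print('tin',center(C,.498,.363,.0375,.01,.05,(.05,.07)))
print('dish',center(C,.641,-.026,.064,.015,.023,(.01,.024)))
print('caddy',rect(C,.586,.22,.11,.02,.036))
print('tray',rect(C,.6,-.262,.12,.008,.022,lambda B:B[:,0]-B[:,2]>50))
print('peg',rect(C,.47,-.035,.06,.003,.02,lambda B:(B[:,0]-B[:,1]>15)))
P,B=C[0]
k=(P[:,2]>.03)&(P[:,0]>.25)&(P[:,0]<.4)&(P[:,1]>-.15)&(P[:,1]<.15);print('mug',P[k].min(0),P[k].max(0))
E
```

```text
salt (array([0.4061, 0.2703]), 136, 145, 0.0028, 'cap', [array([0.4051, 0.2672]), array([0.4023, 0.2606])])
spice (array([ 0.4322, -0.2967]), 148, 349, 0.0014, 'cap', [array([ 0.4344, -0.2938]), array([ 0.431 , -0.2971])])
drop (array([ 0.4475, -0.1763]), 34, 129, 0.0017, 'cap', [array([ 0.4491, -0.1731]), array([ 0.4463, -0.179 ])])
green (array([ 0.3863, -0.2283]), 43, 137, 0.0016, 'cap', [array([ 0.3883, -0.2256]), array([ 0.385 , -0.2314])])
garlic (array([0.4687, 0.1004]), 80, 62, 0.0032, 'cap', [array([0.4677, 0.1004]), array([0.4659, 0.0925])])
tin (array([0.4994, 0.3671]), 166, 172, 0.0033, 'cap', [array([0.5001, 0.3666]), array([0.4979, 0.3617])])
dish (array([ 0.638 , -0.0272]), 245, 166, 0.0042, 'cap', [array([ 0.6405, -0.0253]), array([ 0.6389, -0.0297])])
caddy [(614, 223, 138, 177, 3.2, 827), (609, 220, 136, 180, 3.5, 382)]
tray [(600, -260, 177, 129, 81.8, 490), (598, -263, 180, 131, 81.3, 378)]
peg [(472, -34, 59, 12, 77.5, 80), (470, -38, 57, 12, 77.6, 43)]
mug [ 0.2502 -0.04    0.0301] [0.3618 0.0434 0.1024]
```

```bash
cat > pca.py <<'E'
from fit import *
C=clouds()
def ax(n,q):
    m=q.mean(0);u,s,v=np.linalg.svd(q-m);a=np.degrees(np.arctan2(*v[0][::-1]))%180
    t=(q-m)@v.T; c=m+((t.max(0)+t.min(0))/2)@v
    print(n,'long-axis dir from world x (deg)',round(a,1),'ctr',np.round(c,4),'ext',np.round(np.ptp(t,axis=0),3),len(q))
for P,B in C:
    k=(np.hypot(P[:,0]-.471,P[:,1]+.036)<.06)&(P[:,2]>.004)&(P[:,2]<.02)&(B[:,0]-B[:,1]>15);ax('peg',P[k][:,:2])
    k=(abs(P[:,0]-.586)<.06)&(abs(P[:,1]-.221)<.11)&(P[:,2]>.022)&(P[:,2]<.036)&(B[:,2]-B[:,0]>25)&(B[:,1]-B[:,0]>15);ax('caddy',P[k][:,:2])
    k=(np.hypot(P[:,0]-.6,P[:,1]+.262)<.12)&(P[:,2]>.008)&(P[:,2]<.022)&(B[:,0]-B[:,2]>50);ax('tray',P[k][:,:2])
E
python3 pca.py
```

```text
peg long-axis dir from world x (deg) 77.9 ctr [ 0.4719 -0.0335] ext [0.059 0.012] 79
caddy long-axis dir from world x (deg) 93.3 ctr [0.5882 0.2222] ext [0.177 0.087] 784
tray long-axis dir from world x (deg) 82.8 ctr [ 0.5994 -0.2604] ext [0.177 0.13 ] 492
peg long-axis dir from world x (deg) 77.9 ctr [ 0.4701 -0.0368] ext [0.063 0.013] 43
caddy long-axis dir from world x (deg) 90.9 ctr [0.5855 0.2184] ext [0.185 0.092] 348
tray long-axis dir from world x (deg) 88.7 ctr [ 0.5978 -0.2654] ext [0.185 0.144] 387
```

```bash
python3 -m creep '[[[0,0,10,0,0,0,8.5],[0,0,20,0,0,0,8.5],[0,0,26,0,0,0,8.5],[0,0,26,0,0,0,8.5],[0,0,26,0,0,0,8.5]]]'; python3 -c "
from rig import env
print(env.state()['joint_pos'],env.state()['orientation'])"
```

```text
time: 3.02
ee_pos: [0.2854, 0.584, 0.2503]
orientation: [0.438, 0.899, 0.0, -0.0]
force: [0.1, -0.1, 0.2]
opening: 0.0854
finger_force: 0.0
[-0.91808234  0.48773119 -0.33363547  1.55291298  0.17049689  1.12967318
 -0.62407651] [ 4.37802156e-01  8.99071338e-01  1.98230978e-05 -1.96780146e-05]
```

```bash
python3 -m creep '[[[0,0,-10.4,0,0,0,8.5],[0,0,-20.8,0,0,0,8.5],[0,0,-31.2,0,0,0,8.5],[0,0,-41.6,0,0,0,8.5],[0,0,-52,0,0,0,8.5]]]' >/dev/null
python3 -m creep '[[[0,0,0,-2,-5,0,8.5],[0,0,0,-4,-10.5,0,8.5],[0,0,0,-6,-16,0,8.5],[0,0,0,-8,-21,0,8.5],[0,0,0,-10,-26,0,8.5]]]' >/dev/null
python3 -m creep '[[[0,0,0,-1,-2,0,8.5],[0,0,0,-2,-4,2,8.5],[0,0,0,-2,-5.5,6,8.5],[0,0,0,-2,-5.5,9,8.5],[0,0,0,-2,-5.5,9,8.5]]]'; python3 -c "
from rig import env
print(env.state()['joint_pos'])"
```

```text
time: 4.9
ee_pos: [0.4038, 0.2676, 0.1586]
orientation: [0.0, 1.0, -0.001, -0.002]
force: [-0.7, 0.3, 0.5]
opening: 0.0852
finger_force: 0.0
[-0.26721674  0.33283283 -0.43569604  2.03567306  0.18919722  0.8157744
  0.75796763]
```

```bash
python3 -m creep '[[[0,0,0,-0.2,0.1,3,8.5],[0,0,0,-0.2,0.1,6,8.5],[0,0,0,-0.2,0.1,9,8.5],[0,0,0,-0.2,0.1,10.3,8.5],[0,0,0,-0.2,0.1,10.3,8.5]]]' 
python3 -m creep '[[[0,0,0,0,0,0,3],[0,0,0,0,0,0,3],[0,0,0,0,0,0,3],[0,0,0,0,0,0,3],[0,0,0,0,0,0,3]]]'
python3 -m creep '[[[0,0,0,0,0,0,3],[0,0,0,0,0,-2,3],[0,0,0,0,0,-5,3],[0,0,0,0,0,-8,3],[0,0,0,0,0,-8,3]]]'
```

```text
time: 5.52
ee_pos: [0.4073, 0.2702, 0.0576]
orientation: [0.0, 1.0, 0.0, -0.0]
force: [0.5, -0.5, -0.5]
opening: 0.0849
finger_force: 0.0
time: 6.15
ee_pos: [0.408, 0.2701, 0.0586]
orientation: [0.001, 1.0, 0.0, 0.001]
force: [-1.0, -0.6, 8.1]
opening: 0.0358
finger_force: 58.8
time: 6.78
ee_pos: [0.4088, 0.2708, 0.1397]
orientation: [0.001, 1.0, 0.001, 0.002]
force: [0.0, -0.0, -1.3]
opening: 0.0353
finger_force: 59.9
```

Run:
```python
from h import *
a=cam("side");t=cam("top")
p=proj(a,[.408,.27,.13]).astype(int);q=proj(t,[.408,.27,.13]).astype(int)
f=lambda im,p:cv2.resize(im[max(p[1]-50,0):p[1]+50,max(p[0]-50,0):p[0]+50],(400,400))
cv2.imwrite("pics/g1.png",np.hstack([f(a[0]["pixels"],p),f(t[0]["pixels"],q)]))
```

```text
(no output)
```

View pics/g1.png

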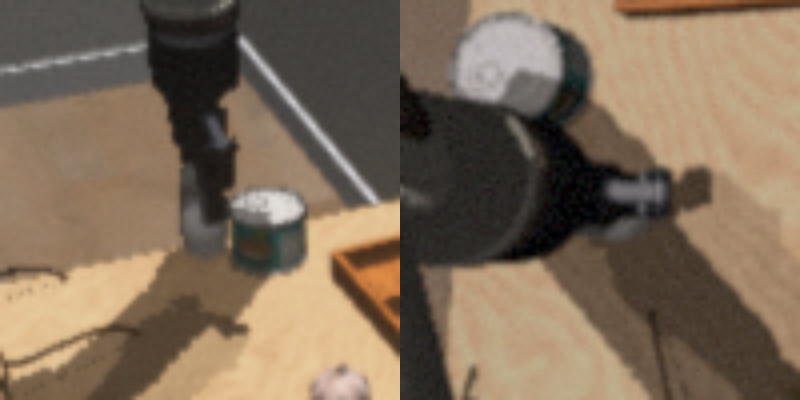

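The shaker is held upright but sits off-centre, towards −x of the pads (at about (205,215) in the side crop). I'll measure how far off it is.

Run:
```python
from fit import *
np.set_printoptions(precision=4,suppress=True)
C=clouds()
for z0,z1 in((.082,.1),(.1,.115)):
    print(center(C,.40,.27,.022,z0,z1,(z0,z1)))
    for P,B in C:
        k=(np.hypot(P[:,0]-.4,P[:,1]-.27)<.04)&(P[:,2]>z0)&(P[:,2]<z1); q=P[k]; print(len(q), np.percentile(q,[3,97],axis=0).round(3).tolist() if len(q) else '')
P,B=C[1]
k=(np.hypot(P[:,0]-.4,P[:,1]-.27)<.04)&(P[:,2]>.06)&(P[:,2]<.2); q=P[k]
for z in np.arange(.06,.2,.01):
    w=q[(q[:,2]>=z)&(q[:,2]<z+.01)]
    if len(w): print(round(z,2),len(w),w.min(0)[:2].round(3),w.max(0)[:2].round(3))
```

```text
(array([0.4047, 0.2687]), 7, 42, 0.0027, 'cap', [array([0.3949, 0.2526]), array([0.4025, 0.2522])])
7 [[0.39, 0.25, 0.083], [0.399, 0.255, 0.099]]
42 [[0.385, 0.242, 0.083], [0.421, 0.261, 0.099]]
(array([0.4056, 0.2675]), 17, 45, 0.0024, 'cap', [array([0.392 , 0.2586]), array([0.4024, 0.2516])])
17 [[0.385, 0.249, 0.101], [0.398, 0.268, 0.113]]
45 [[0.383, 0.241, 0.101], [0.422, 0.261, 0.114]]
0.07 1 [0.403 0.248] [0.403 0.248]
0.08 22 [0.386 0.243] [0.423 0.269]
0.09 25 [0.383 0.241] [0.421 0.264]
0.1 26 [0.383 0.242] [0.422 0.264]
0.11 31 [0.383 0.239] [0.422 0.267]
0.12 24 [0.386 0.237] [0.418 0.266]
0.13 29 [0.385 0.234] [0.415 0.266]
0.14 28 [0.386 0.234] [0.416 0.273]
0.15 16 [0.386 0.234] [0.415 0.268]
0.16 26 [0.385 0.236] [0.4   0.299]
0.17 12 [0.393 0.234] [0.412 0.308]
0.18 16 [0.391 0.235] [0.403 0.291]
0.19 18 [0.39  0.235] [0.404 0.288]
```

```bash
python3 -m creep '[[[0,0,0,-4,0,0,3],[0,0,0,-9,-0.1,0,3],[0,0,0,-14,-0.2,0,3],[0,0,0,-17.9,-0.3,0,3],[0,0,0,-17.9,-0.3,0,3]]]'
python3 -m creep '[[[0,0,0,0,0,2.5,3],[0,0,0,0,0,5,3],[0,0,0,0,0,6.5,3],[0,0,0,0,0,7.1,3],[0,0,0,0,0,7.4,3]]]'
```

```text
time: 7.6
ee_pos: [0.5887, 0.2648, 0.1352]
orientation: [0.002, 1.0, -0.001, -0.0]
force: [0.1, -0.3, -1.1]
opening: 0.0358
finger_force: 59.8
time: 8.22
ee_pos: [0.5862, 0.2667, 0.0637]
orientation: [0.0, 1.0, -0.0, -0.0]
force: [-3.3, -3.3, 11.8]
opening: 0.0356
finger_force: 61.7
```

```bash
python3 -m creep '[[[0,0,0,0,0,0,4.5],[0,0,0,0,0,0,6],[0,0,0,0,0,0,6.5],[0,0,0,0,0,0,6.5],[0,0,0,0,0,0,6.5]]]'
python3 -m creep '[[[0,0,0,0,0,-3,6.5],[0,0,0,0,0,-6,6.5],[0,0,0,0,0,-10,6.5],[0,0,0,5,-5,-10,8.5],[0,0,0,9,-10,-10,8.5]]]'
python3 - <<'E'
from fit import *
np.set_printoptions(precision=4,suppress=True)
C=clouds();print(center(C,.584,.266,.022,.035,.075,(.08,.11)))
t=cam("top");a=cam("side")
f=lambda c,p:cv2.resize(c[0]["pixels"][max(p[1]-40,0):p[1]+40,max(p[0]-40,0):p[0]+40],(400,400))
cv2.imwrite("pics/g2.png",np.hstack([f(a,proj(a,[.58,.23,.05]).astype(int)),f(t,proj(t,[.58,.23,.05]).astype(int))]))
E
```

```text
time: 8.85
ee_pos: [0.5862, 0.2667, 0.0634]
orientation: [0.0, 1.0, 0.0, 0.0]
force: [-0.3, -0.9, -0.7]
opening: 0.0653
finger_force: 0.0
time: 9.48
ee_pos: [0.5014, 0.1741, 0.1639]
orientation: [-0.0, 1.0, 0.0, 0.001]
force: [0.8, -1.8, -0.3]
opening: 0.0853
finger_force: 0.0
(array([0.586, 0.265]), 0, 99, 0.0035, 'cap', [None, array([0.5809, 0.2607])])
```

View pics/g2.png

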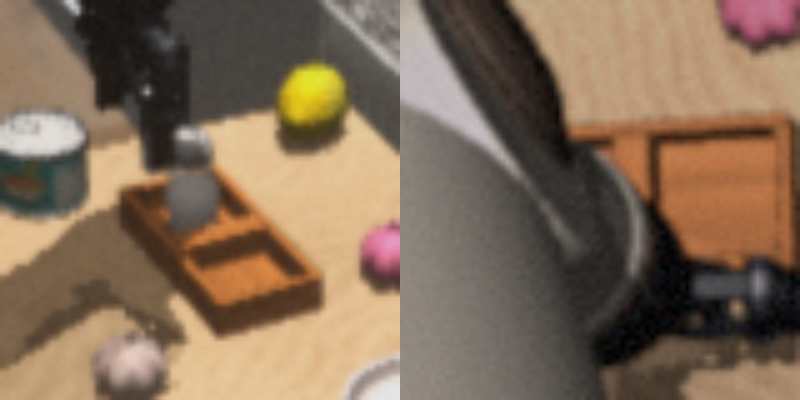

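The salt shaker stands upright in the +y bay (at (195,190) in the side crop). Next is the garlic.

```bash
python3 -m creep '[[[0,0,0,2,-4,0,8.5],[0,0,0,3.3,-7.4,3,8.5],[0,0,0,3.3,-7.4,7,8.5],[0,0,0,3.3,-7.4,8,8.5],[0,0,0,3.3,-7.4,8,8.5]]]'
python3 - <<'E'
from rig import env
s=env.state();print(s['ee_pos'],s['joint_pos'])
E
```

```text
time: 10.3
ee_pos: [0.4698, 0.1017, 0.0833]
orientation: [-0.0, 1.0, 0.0, -0.0]
force: [0.3, 0.3, 0.5]
opening: 0.0851
finger_force: 0.0
[0.46984287 0.10174816 0.08325631] [ 0.02765214  0.44798949 -0.35120006  2.09153517  0.25000959  0.64129931
  1.07840285]
```

```bash
python3 -m creep '[[[0,0,0,0.1,-0.1,2.5,8.5],[0,0,0,0.1,-0.1,5,8.5],[0,0,0,0.1,-0.1,5.6,8.5],[0,0,0,0.1,-0.1,5.6,6],[0,0,0,0.1,-0.1,5.6,4]]]'
python3 -m creep '[[[0,0,0,0,0,0,4],[0,0,0,0,0,0,4],[0,0,0,0,0,0,4],[0,0,0,0,0,-3,4],[0,0,0,0,0,-7,4]]]'
```

```text
time: 10.92
ee_pos: [0.4693, 0.0998, 0.0285]
orientation: [0.0, 1.0, 0.0, 0.001]
force: [-4.6, 3.1, 34.7]
opening: 0.0512
finger_force: 32.8
time: 11.55
ee_pos: [0.4677, 0.0992, 0.0983]
orientation: [0.0, 1.0, -0.0, -0.001]
force: [0.6, 0.2, -0.3]
opening: 0.05
finger_force: 62.8
```

```bash
python3 -m creep '[[[0,0,0,-4,-3,0,4],[0,0,0,-8.5,-6,0,4],[0,0,0,-13,-9.5,0,4],[0,0,0,-17.2,-12.6,0,4],[0,0,0,-17.2,-12.6,0,4]]]'
python3 -m creep '[[[0,0,0,0,0,2.5,4],[0,0,0,0,0,4.5,4],[0,0,0,0,0,5.6,4],[0,0,0,0,0,6,4],[0,0,0,0,0,6,4]]]'
```

```text
time: 12.18
ee_pos: [0.6434, -0.032, 0.0982]
orientation: [0.004, 1.0, -0.001, 0.002]
force: [0.4, -0.1, -0.5]
opening: 0.0498
finger_force: 62.8
time: 12.8
ee_pos: [0.6401, -0.0267, 0.0374]
orientation: [0.0, 1.0, 0.0, 0.0]
force: [-0.2, -0.4, -0.8]
opening: 0.0498
finger_force: 62.8
```

```bash
python3 -m creep '[[[0,0,0,0,0,0.3,4],[0,0,0,0,0,0.3,4],[0,0,0,0,0,0.3,5.2],[0,0,0,0,0,0.3,6],[0,0,0,0,0,0.3,6.5]]]'
python3 -m creep '[[[0,0,0,0,0,0.3,6.5],[0,0,0,0,0,-2.5,6.5],[0,0,0,0,0,-6,6.5],[0,0,0,5,0,-10,6],[0,0,0,10,0,-10,4]]]'
python3 - <<'E'
from fit import *
np.set_printoptions(precision=4,suppress=True)
C=clouds();print(center(C,.64,-.027,.0265,.02,.035,(.035,.07)))
a=cam("side");p=proj(a,[.6,-.03,.02]).astype(int)
cv2.imwrite("pics/g3.png",cv2.resize(a[0]["pixels"][p[1]-50:p[1]+50,p[0]-60:p[0]+60],(600,500)))
E
```

```text
time: 13.42
ee_pos: [0.6402, -0.0269, 0.0345]
orientation: [0.0, 1.0, 0.0, 0.0]
force: [0.7, 0.1, 0.0]
opening: 0.0652
finger_force: 0.0
time: 14.05
ee_pos: [0.5417, -0.0265, 0.1371]
orientation: [0.0, 1.0, -0.0, 0.003]
force: [-0.3, -0.3, 0.3]
opening: 0.0432
finger_force: 0.0
(array([ 0.6394, -0.0281]), 0, 65, 0.0027, 'cap', [None, array([ 0.6361, -0.0347])])
```

View pics/g3.png

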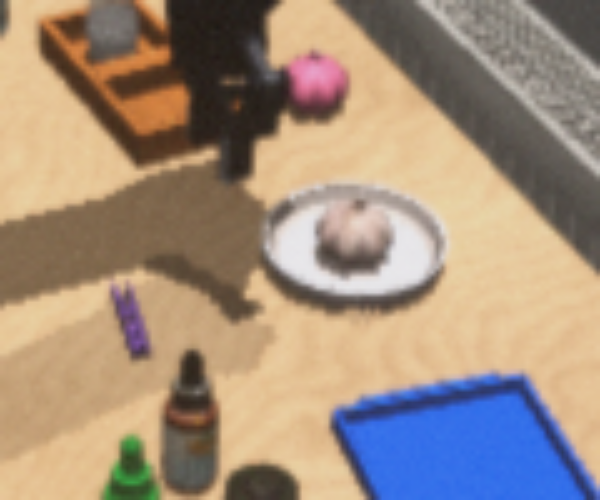

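The garlic stands at (357,235) in the dish, centred. The peg at (130,320) in the crop is next.

```bash
python3 -m creep '[[[0,0,10.2,3,-0.3,0,4],[0,0,20.4,6,-0.6,0,4],[0,0,30.6,7.1,-0.9,0,4],[0,0,40.8,7.1,-0.9,0,4],[0,0,51,7.1,-0.9,0,4]]]'
python3 -m creep '[[[0,0,10.2,0,0,1,4],[0,0,20.4,0,0,2,4],[0,0,30.6,0,0,3,4],[0,0,40.8,0,0,4,4],[0,0,51,0,0,4,4]]]'
python3 -m creep '[[[0,0,0,0,0,0,4],[0,0,0,0,0,1,4],[0,0,0,0,0,2,4],[0,0,0,0,0,2,4],[0,0,0,0,0,2,4]]]'
python3 - <<'E'
from h import *
s=env.state();Rm=R.from_quat(s['orientation']).as_matrix();print(s['joint_pos'],Rm.round(3).tolist())
print('tool delta cm',100*Rm.T@(np.array([.471,-.035,.0215])-s['ee_pos']), np.degrees(np.arctan2(Rm[1,1],Rm[0,1])))
E
python3 pca.py | grep peg
```

```text
time: 14.82
ee_pos: [0.4703, -0.0358, 0.1344]
orientation: [0.434, 0.901, 0.0, 0.001]
force: [0.2, -0.2, 0.0]
opening: 0.0399
finger_force: 0.0
time: 15.45
ee_pos: [0.4698, -0.0356, 0.0934]
orientation: [0.779, 0.627, -0.0, -0.0]
force: [-0.3, 0.5, -0.6]
opening: 0.0399
finger_force: 0.0
time: 16.08
ee_pos: [0.4689, -0.0358, 0.0741]
orientation: [0.777, 0.629, -0.0, -0.0]
force: [-0.1, -0.2, -0.8]
opening: 0.04
finger_force: 0.0
[ 0.00346062  0.42755827  0.01852697  2.12942953 -0.01405857  0.58514735
 -0.17815924] [[0.209, 0.978, -0.0], [0.978, -0.209, 0.0], [-0.0, -0.0, -1.0]]
tool delta cm [0.12486802 0.1875125  5.26063385] -12.043722372842682pca.py:4: RuntimeWarning: Mean of empty slice.
  m=q.mean(0);u,s,v=np.linalg.svd(q-m);a=np.degrees(np.arctan2(*v[0][::-1]))%180
  ret = um.true_divide(
Traceback (most recent call last):
  File "pca.py", line 8, in <module>
    k=(np.hypot(P[:,0]-.471,P[:,1]+.036)<.06)&(P[:,2]>.004)&(P[:,2]<.02)&(B[:,0]-B[:,1]>15);ax('peg',P[k][:,:2])
                                                                                            ~~^^^^^^^^^^^^^^^^^^
  File "pca.py", line 5, in ax
    t=(q-m)@v.T; c=m+((t.max(0)+t.min(0))/2)@v
                       ~~~~~^^^
ValueError: zero-size array to reduction operation maximum which has no identity
```

```bash
python3 -m creep '[[[0,0,0,0.1,0.2,2,4],[0,0,0,0.1,0.2,4,4],[0,0,0,0.1,0.2,5.1,4],[0,0,0,0.1,0.2,5.1,4],[0,0,0,0.1,0.2,5.1,2.5]]]'
python3 -m creep '[[[0,0,0,0,0,0,0.8],[0,0,0,0,0,0,0.8],[0,0,0,0,0,0,0.8],[0,0,0,0,0,0,0.8],[0,0,0,0,0,0,0.8]]]'
python3 -m creep '[[[0,0,0,0,0,-2,0.8],[0,0,0,0,0,-4,0.8],[0,0,0,0,0,-7,0.8],[0,0,0,0,0,-7,0.8],[0,0,0,0,0,-7,0.8]]]'
python3 - <<'E'
from h import *
s=env.state();Rm=R.from_quat(s['orientation']).as_matrix()
print('tool delta cm',100*Rm.T@(np.array([.584,-.260,.0275])-s['ee_pos']))
E
```

```text
time: 16.8
ee_pos: [0.4717, -0.0352, 0.0238]
orientation: [0.777, 0.629, 0.0, 0.0]
force: [-1.3, 0.8, 0.2]
opening: 0.0249
finger_force: 0.0
time: 17.42
ee_pos: [0.4719, -0.0352, 0.0242]
orientation: [0.777, 0.629, 0.001, 0.0]
force: [-1.2, 0.0, 5.4]
opening: 0.0127
finger_force: 59.2
time: 18.05
ee_pos: [0.471, -0.0352, 0.0932]
orientation: [0.777, 0.629, 0.0, 0.0]
force: [-0.1, -0.4, -1.0]
opening: 0.0128
finger_force: 58.7
tool delta cm [-19.62996506  15.74190898   6.56630106]
```

```bash
python3 -m creep '[[[0,0,0,-4,4,0,0.8],[0,0,0,-8,8,0,0.8],[0,0,0,-12,12,0,0.8],[0,0,0,-16,15,0,0.8],[0,0,0,-19.6,15.7,0,0.8]]]'
python3 -m creep '[[[0,0,0,0,0,0,0.8],[0,0,0,0,0,2,0.8],[0,0,0,0,0,4.5,0.8],[0,0,0,0,0,6,0.8],[0,0,0,0,0,6.3,0.8]]]'
python3 -m creep '[[[0,0,0,0,0,0.15,0.8],[0,0,0,0,0,0.15,0.8],[0,0,0,0,0,0.15,1.6],[0,0,0,0,0,0.15,2.2],[0,0,0,0,0,0.15,2.2]]]'
python3 -m creep '[[[0,0,0,0,0,-2,2.4],[0,0,0,0,0,-6,2.4],[0,0,0,0,0,-11,4],[0,0,0,0,0,-13,6],[0,0,0,0,0,-13,6]]]'
```

```text
time: 18.68
ee_pos: [0.5845, -0.2613, 0.0915]
orientation: [0.777, 0.629, -0.0, -0.0]
force: [-0.1, -0.5, -0.3]
opening: 0.0123
finger_force: 58.7
time: 19.3
ee_pos: [0.583, -0.2576, 0.0284]
orientation: [0.777, 0.63, -0.0, -0.002]
force: [0.4, 0.4, -0.4]
opening: 0.0124
finger_force: 58.7
time: 19.92
ee_pos: [0.5839, -0.2598, 0.029]
orientation: [0.778, 0.629, 0.0, 0.0]
force: [-0.1, -0.2, -1.0]
opening: 0.0221
finger_force: 0.0
time: 20.55
ee_pos: [0.5852, -0.2602, 0.1616]
orientation: [0.777, 0.629, 0.001, 0.002]
force: [0.5, 0.0, -0.6]
opening: 0.0605
finger_force: 0.0
```

Run:
```python
from fit import *
np.set_printoptions(precision=4,suppress=True)
C=clouds()
print('drop',center(C,.448,-.176,.0165,.01,.055,(.08,.12)))
for d in env.pinpoint("dropper","top")[:2]+env.pinpoint("dropper","side")[:2]: print(d)
a=cam("side");t=cam("top")
print(ray(a,env.pinpoint("dropper","side")[0]["xy"],0))
s=env.state();Rm=R.from_quat(s['orientation']).as_matrix()
print('tool delta cm',100*Rm.T@(np.array([.448,-.1755,.057])-s['ee_pos']))
f=lambda c,p:cv2.resize(c[0]["pixels"][max(p[1]-40,0):p[1]+40,max(p[0]-40,0):p[0]+40],(400,400))
cv2.imwrite("pics/g4.png",np.hstack([f(a,proj(a,[.56,-.24,.03]).astype(int)),f(t,proj(t,[.56,-.24,.03]).astype(int))]))
```

```text
drop (array([ 0.4473, -0.176 ]), 32, 129, 0.0015, 'cap', [array([ 0.4489, -0.1732]), array([ 0.446, -0.179])])
{'xy': [341.5, 253.5], 'confidence': 0.66}
{'xy': [320.2, 232.0], 'confidence': 0.65}
{'xy': [241.1, 263.3], 'confidence': 0.73}
{'xy': [254.2, 243.2], 'confidence': 0.63}
[ 0.4489 -0.1731  0.    ]
tool delta cm [  5.371  -14.9218  10.063 ]
```

View pics/g4.png

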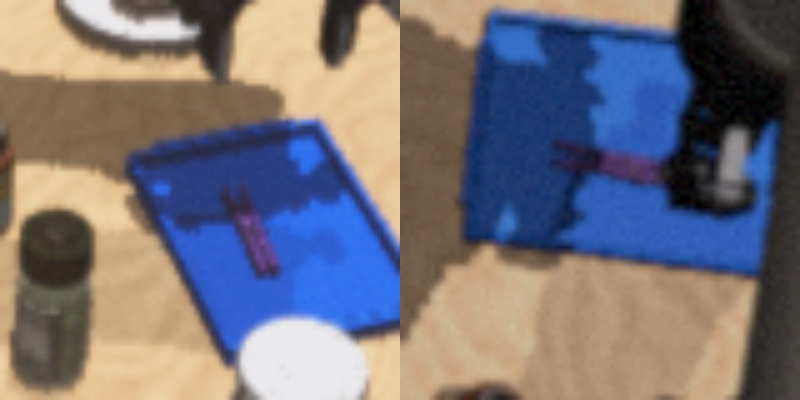

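The peg lies flat near the tray's centre, at (250,240) in the left crop. Now the dropper.

```bash
python3 -m creep '[[[0,0,0,2,-5,0,7],[0,0,0,4,-10,0,7],[0,0,0,5.4,-14.9,0,7],[0,0,0,5.4,-14.9,2,7],[0,0,0,5.4,-14.9,2,7]]]'
python3 -m creep '[[[0,0,0,0,0,3,7],[0,0,0,0,0,6,7],[0,0,0,0,0,8,7],[0,0,0,0,0,8,7],[0,0,0,0,0,8,5]]]'
python3 -m creep '[[[0,0,0,0,0,0,2],[0,0,0,0,0,0,2],[0,0,0,0,0,0,2],[0,0,0,0,0,0,2],[0,0,0,0,0,0,2]]]'
```

```text
time: 21.52
ee_pos: [0.4481, -0.1752, 0.1377]
orientation: [0.777, 0.629, -0.001, -0.001]
force: [0.4, 0.0, 0.6]
opening: 0.0701
finger_force: 0.0
time: 22.15
ee_pos: [0.4503, -0.1762, 0.0594]
orientation: [0.778, 0.629, 0.0, 0.0]
force: [-0.2, 0.2, 0.8]
opening: 0.0531
finger_force: 0.0
time: 22.78
ee_pos: [0.45, -0.1761, 0.06]
orientation: [0.778, 0.629, 0.0, 0.001]
force: [-1.4, -0.2, 6.1]
opening: 0.0303
finger_force: 58.7
```

```bash
python3 -m creep '[[[0,0,0,0,0,-2,2],[0,0,0,0,0,-4,2],[0,0,0,0,0,-7,2],[0,0,0,0,0,-7,2],[0,0,0,0,0,-7,2]]]'
python3 - <<'E'
from fit import *
np.set_printoptions(precision=4,suppress=True)
s=env.state();e=s['ee_pos'];Rm=R.from_quat(s['orientation']).as_matrix()
print('tool delta cm',100*Rm.T@(np.array([.629,-.266,.062])-e))
C=clouds();print(e,center(C,e[0],e[1],.0165,.07,.1,(.07,.1)))
a=cam("side");t=cam("top")
f=lambda c,p:cv2.resize(c[0]["pixels"][max(p[1]-40,0):p[1]+40,max(p[0]-40,0):p[0]+40],(400,400))
cv2.imwrite("pics/g5.png",np.hstack([f(a,proj(a,[.46,-.2,.1]).astype(int)),f(t,proj(t,[.46,-.2,.1]).astype(int))]))
E
```

```text
time: 23.4
ee_pos: [0.4492, -0.1756, 0.1287]
orientation: [0.777, 0.629, 0.0, 0.0]
force: [0.9, 0.2, -0.8]
opening: 0.0302
finger_force: 59.3
tool delta cm [-5.0868 19.4677  6.6777]
[ 0.4492 -0.1756  0.1287] (array([ 0.4469, -0.1758]), 16, 86, 0.0014, 'cap', [array([ 0.4454, -0.1613]), array([ 0.4446, -0.1817])])
```

View pics/g5.png

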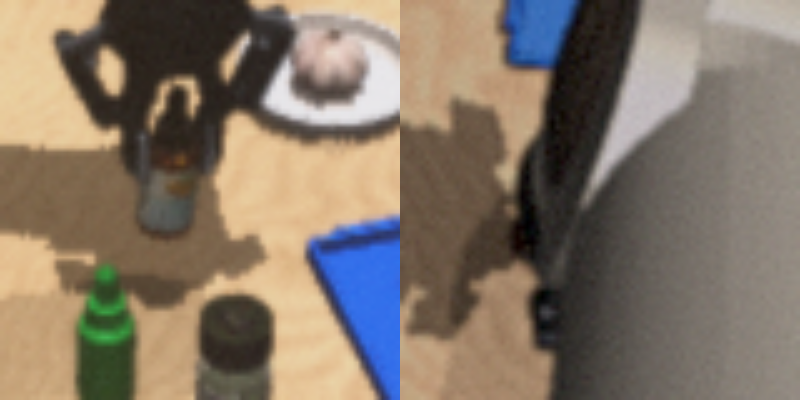

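The dropper is held upright at (170,190) in the side crop. I'll carry it to the tray.

```bash
python3 -m creep '[[[0,0,0,-1,5,0,2],[0,0,0,-2.5,10,0,2],[0,0,0,-4,15,0,2],[0,0,0,-5.1,19.5,0,2],[0,0,0,-5.1,19.5,0,2]]]'
python3 -m creep '[[[0,0,0,0,0,2,2],[0,0,0,0,0,4,2],[0,0,0,0,0,5.5,2],[0,0,0,0,0,6.1,2],[0,0,0,0,0,6.1,2]]]'
```

```text
time: 24.22
ee_pos: [0.6314, -0.2676, 0.1271]
orientation: [0.778, 0.629, -0.0, 0.0]
force: [-0.6, 0.9, -1.2]
opening: 0.0303
finger_force: 59.4
time: 24.85
ee_pos: [0.629, -0.2662, 0.0673]
orientation: [0.777, 0.629, -0.0, -0.0]
force: [-0.4, 0.8, -0.5]
opening: 0.03
finger_force: 59.5
```

```bash
python3 -m creep '[[[0,0,0,0,0,0.1,2],[0,0,0,0,0,0.2,2],[0,0,0,0,0,0.3,2],[0,0,0,0,0,0.35,2],[0,0,0,0,0,0.35,2]]]'
python3 -m creep '[[[0,0,0,0,0,0,3],[0,0,0,0,0,0,3.6],[0,0,0,0,0,0,4.4],[0,0,0,0,0,0,5.2],[0,0,0,0,0,0,6]]]'
python3 -m creep '[[[0,0,0,0,0,-2,6],[0,0,0,0,0,-5,6],[0,0,0,0,0,-9,7],[0,0,0,0,0,-10,8.5],[0,0,0,0,0,-10,8.5]]]'
python3 - <<'E'
from fit import *
np.set_printoptions(precision=4,suppress=True)
C=clouds();print('drop',center(C,.629,-.266,.0165,.02,.06,(.08,.12)));print('spice',center(C,.433,-.297,.0205,.01,.1,(.095,.12)))
s=env.state();e=s['ee_pos'];Rm=R.from_quat(s['orientation']).as_matrix()
print('tool delta cm',100*Rm.T@(np.array([.4325,-.2965,.065])-e))
E
```

```text
time: 25.48
ee_pos: [0.6295, -0.2664, 0.0643]
orientation: [0.777, 0.629, 0.0, 0.0]
force: [0.1, 0.2, -0.4]
opening: 0.03
finger_force: 59.5
time: 26.1
ee_pos: [0.6294, -0.2663, 0.0643]
orientation: [0.777, 0.629, 0.0, 0.0]
force: [0.8, -0.2, 0.7]
opening: 0.0597
finger_force: 0.0
time: 26.72
ee_pos: [0.6301, -0.2666, 0.166]
orientation: [0.777, 0.629, 0.001, 0.001]
force: [0.4, -0.1, -0.7]
opening: 0.085
finger_force: 0.0
drop (array([ 0.6267, -0.2665]), 64, 118, 0.0016, 'cap', [array([ 0.6276, -0.2642]), array([ 0.6261, -0.2709])])
spice (array([ 0.4322, -0.2966]), 57, 342, 0.0014, 'cap', [None, array([ 0.4306, -0.299 ])])
tool delta cm [ -7.0882 -18.528    9.8651]
```

The dropper stands in the tray at (0.627, −0.266). Last is the spice jar.

```bash
python3 -m creep '[[[0,0,0,-2,-5,0,8.5],[0,0,0,-4,-10,0,8.5],[0,0,0,-6,-15,0,8.5],[0,0,0,-7.1,-18.5,0,8.5],[0,0,0,-7.1,-18.5,0,8.5]]]'
python3 -m creep '[[[0,0,0,0,0,2.5,8.5],[0,0,0,0,0,5,8.5],[0,0,0,0,0,8,8.5],[0,0,0,0,0,9.6,8.5],[0,0,0,0,0,9.6,8.5]]]'
python3 -m creep '[[[0,0,0,0,0,0,6],[0,0,0,0,0,0,4.5],[0,0,0,0,0,0,3],[0,0,0,0,0,0,3],[0,0,0,0,0,0,3]]]'
python3 -m creep '[[[0,0,0,0,0,-2,3],[0,0,0,0,0,-5,3],[0,0,0,0,0,-9,3],[0,0,0,0,0,-12,3],[0,0,0,0,0,-12,3]]]'
python3 - <<'E'
from fit import *
s=env.state();e=s['ee_pos'];Rm=R.from_quat(s['orientation']).as_matrix()
print('tool delta cm',100*Rm.T@(np.array([.590,.176,.072])-e),s['joint_pos'])
a=cam("side")
f=lambda c,p:cv2.resize(c[0]["pixels"][max(p[1]-50,0):p[1]+50,max(p[0]-50,0):p[0]+50],(500,500))
cv2.imwrite("pics/g6.png",f(a,proj(a,[.45,-.3,.15]).astype(int)))
E
```

```text
time: 27.45
ee_pos: [0.4293, -0.2975, 0.1628]
orientation: [0.779, 0.627, -0.001, -0.002]
force: [0.8, 0.2, -0.1]
opening: 0.0852
finger_force: 0.0
time: 28.08
ee_pos: [0.4332, -0.2962, 0.0667]
orientation: [0.777, 0.629, -0.0, -0.002]
force: [-0.5, 0.9, 0.1]
opening: 0.0849
finger_force: 0.0
time: 28.7
ee_pos: [0.4341, -0.2975, 0.0694]
orientation: [0.778, 0.629, 0.0, 0.001]
force: [-1.4, 0.8, 6.4]
opening: 0.0399
finger_force: 59.0
time: 29.32
ee_pos: [0.4354, -0.2982, 0.1911]
orientation: [0.777, 0.629, 0.001, 0.003]
force: [0.2, -1.2, -0.9]
opening: 0.0398
finger_force: 59.6
tool delta cm [49.62464734  5.14738916 11.84731514] [ 0.47977038  0.31868239  0.08342178  1.93296073 -0.03403194  0.88523778
  0.36991623]
```

View pics/g6.png

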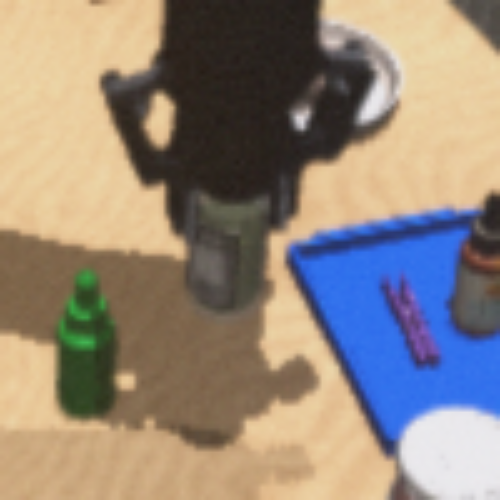

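The spice jar is held upright at (228,255), and the peg and dropper are in place in the tray. I'll carry the jar to the −y bay.

```bash
python3 -m creep '[[[0,0,0,4,0.5,0,3],[0,0,0,9,1,0,3],[0,0,0,14.5,1.5,0,3],[0,0,0,20,2,0,3],[0,0,0,25,2.5,0,3]]]'
python3 -m creep '[[[0,0,0,5.5,0.6,0,3],[0,0,0,11,1.2,0,3],[0,0,0,16,1.8,0,3],[0,0,0,21,2.3,0,3],[0,0,0,24.6,2.6,0,3]]]'
python3 -m creep '[[[0,0,0,0,0,1,3],[0,0,0,0,0,4,3],[0,0,0,0,0,7,3],[0,0,0,0,0,7,3],[0,0,0,0,0,7,3]]]'
python3 - <<'E'
from fit import *
s=env.state();e=s['ee_pos'];Rm=R.from_quat(s['orientation']).as_matrix()
print('tool delta cm',100*Rm.T@(np.array([.590,.1755,.075])-e))
a=cam("side")
f=lambda c,p:cv2.resize(c[0]["pixels"][max(p[1]-50,0):p[1]+50,max(p[0]-50,0):p[0]+50],(500,500))
cv2.imwrite("pics/g7.png",f(a,proj(a,[.59,.2,.06]).astype(int)))
E
```

```text
time: 30.0
ee_pos: [0.5096, -0.0557, 0.1868]
orientation: [0.777, 0.629, -0.001, -0.001]
force: [1.1, -0.7, -0.5]
opening: 0.0401
finger_force: 59.6
time: 30.62
ee_pos: [0.5862, 0.18, 0.1863]
orientation: [0.777, 0.63, -0.001, -0.001]
force: [0.2, 0.3, -0.6]
opening: 0.0401
finger_force: 59.6
time: 31.25
ee_pos: [0.5872, 0.1766, 0.1184]
orientation: [0.778, 0.629, -0.0, -0.0]
force: [-0.0, 0.7, -1.6]
opening: 0.0396
finger_force: 59.7
tool delta cm [-0.04349019  0.30099862  4.33498148]
```

View pics/g7.png

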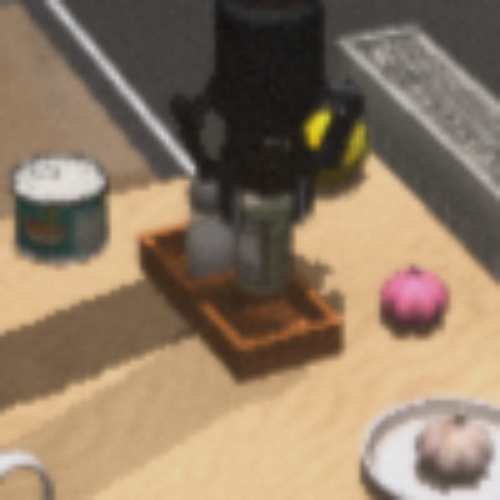

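The jar hangs at (265,245) above the empty bay, with the salt shaker behind it at (205,235). I'll lower and release.

```bash
python3 -m creep '[[[0,0,0,0,0.3,1.5,3],[0,0,0,0,0.3,3,3],[0,0,0,0,0.3,4,3],[0,0,0,0,0.3,4.3,3],[0,0,0,0,0.3,4.3,3]]]'
python3 -m creep '[[[0,0,0,0,0,0.1,3],[0,0,0,0,0,0.1,4.2],[0,0,0,0,0,0.1,5],[0,0,0,0,0,0.1,6],[0,0,0,0,0,0.1,6.5]]]'
python3 -m creep '[[[0,0,0,0,0,-2,6.5],[0,0,0,0,0,-5,6.5],[0,0,0,0,0,-10,6.5],[0,0,0,0,0,-14,6.5],[0,0,0,-6,0,-14,6.5]]]'
python3 -m creep '[[[0,0,0,-6,-4,0,6.5],[0,0,0,-11,-8,0,6.5],[0,0,0,-15,-12,0,6.5],[0,0,0,-15,-12,0,6.5],[0,0,0,-15,-12,0,6.5]]]'
python3 - <<'E'
from fit import *
np.set_printoptions(precision=4,suppress=True)
C=clouds()
print('salt',center(C,.584,.266,.022,.035,.07,(.08,.12)))
print('spice',center(C,.59,.176,.0205,.035,.1,(.095,.13)))
print('drop',center(C,.627,-.266,.0165,.02,.06,(.08,.12)))
print('tin',center(C,.498,.363,.0375,.01,.05,(.05,.07)))
for n in("top","side"): 
    c=cam(n);print(n)
    for o in "salt_shaker spice_jar dropper peg garlic".split(): print(o,[(np.round(ray(c,d["xy"],.005)[:2],3).tolist(),round(d["confidence"],2)) for d in env.pinpoint(o,n)[:2]])
    cv2.imwrite(f"pics/f_{n}.png",cv2.resize(c[0]["pixels"],(768,576)))
E
```

```text
time: 31.92
ee_pos: [0.5899, 0.1768, 0.0751]
orientation: [0.777, 0.629, -0.0, -0.0]
force: [-0.2, -0.2, -0.9]
opening: 0.0397
finger_force: 60.0
time: 32.55
ee_pos: [0.5902, 0.1767, 0.0744]
orientation: [0.777, 0.629, 0.0, 0.0]
force: [-0.5, -0.4, -0.0]
opening: 0.065
finger_force: 0.0
time: 33.17
ee_pos: [0.5807, 0.1244, 0.2205]
orientation: [0.775, 0.632, 0.006, 0.001]
force: [1.0, -1.5, -0.2]
opening: 0.0649
finger_force: 0.0
time: 33.8
ee_pos: [0.4297, -0.0036, 0.2158]
orientation: [0.778, 0.629, 0.001, 0.001]
force: [0.9, 0.1, 0.3]
opening: 0.0652
finger_force: 0.0
salt (array([0.5864, 0.2674]), 108, 37, 0.0021, 'cap', [array([0.5835, 0.2633]), array([0.579 , 0.2604])])
spice (array([0.5911, 0.1775]), 117, 170, 0.0022, 'cap', [array([0.5905, 0.178 ]), array([0.5893, 0.1713])])
drop (array([ 0.6263, -0.2667]), 66, 121, 0.0017, 'cap', [array([ 0.6274, -0.2633]), array([ 0.6255, -0.2689])])
tin (array([0.4993, 0.3675]), 157, 88, 0.0029, 'cap', [array([0.5002, 0.3675]), array([0.4954, 0.3719])])
top
salt_shaker []
spice_jar [([0.591, 0.168], 0.55), ([0.638, -0.021], 0.44)]
dropper [([0.621, -0.265], 0.73), ([0.379, -0.225], 0.65)]
peg [([0.583, -0.255], 0.62), ([0.642, -0.023], 0.61)]
garlic [([0.688, 0.152], 0.67), ([0.637, -0.022], 0.62)]
side
salt_shaker [([0.588, 0.271], 0.61)]
spice_jar [([0.584, 0.158], 0.75), ([0.504, 0.378], 0.69)]
dropper [([0.38, -0.234], 0.79), ([0.628, -0.27], 0.76)]
peg [([0.584, -0.263], 0.49)]
garlic [([0.628, -0.03], 0.71), ([0.684, 0.136], 0.54)]
```

View pics/f_side.png

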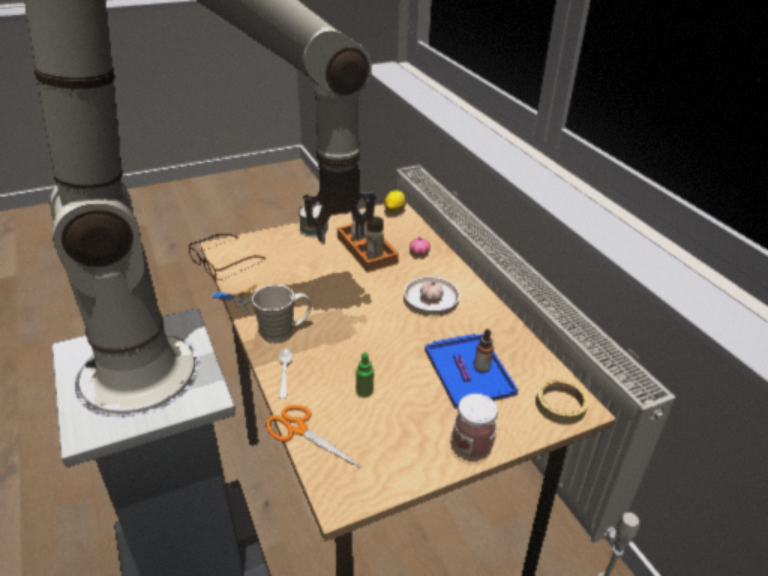

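View pics/f_top.png

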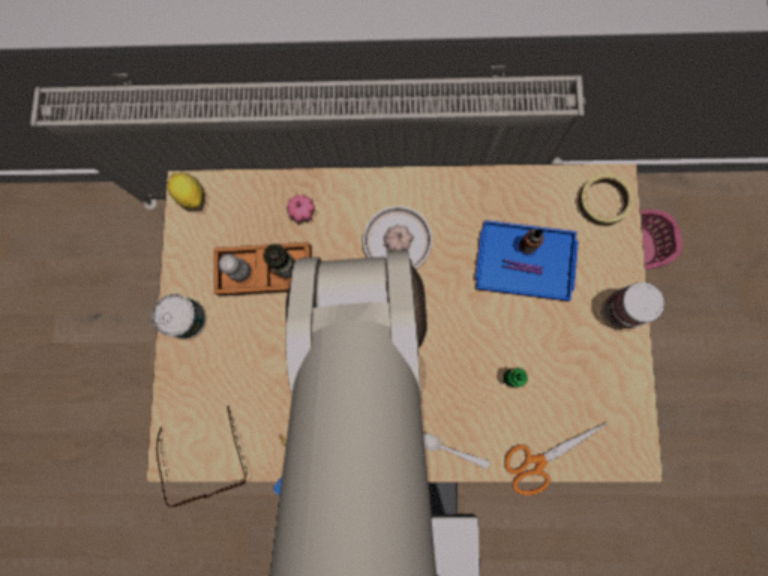

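Both views show every thing in its place. In the top view the shaker and jar are upright at (235,266) and (279,262), the garlic at (398,238), the dropper at (531,240) and the peg flat at (522,268). The tin, the jam jar and the look-alikes haven't moved, and the gripper is clear.

```bash
python3 -c "
from rig import env
print(env.job_done())"
```

```text
the job is handed in; nothing more can be done
None
```

I sorted all five things into place and handed the job in at about 34 s of simulated time. The final pictures show everything upright or flat where it belongs and the tin and jam jar where they stood, but the hand-in gave no verdict.

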